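# Hook out the drying tray

## Task

Press the red latch lever on top of the white drying box down until it clicks and stays down. Then take the orange-handled hook, reach it under the box's ledge into the tray's red pull loop and draw the tray fully out to its stop with the hook, never touching the tray with the gripper or arm. Lastly lay the hook down on the bench top clear of the tray, with the lever still down, and leave the bottle, mug, tape roll and tin where they stand.

Things in the scene. Friction and masses are not known exactly. Their poses are not given: they have to be found in the camera images.
- dryer: White steel drying box, fixed, 180 (x) x 130 (y) x 120 mm high. Origin: centre of its underside, on the bench; +x runs from open front to back; the tray comes out along -x. The top plate (z 110 to 120) overhangs the front as a ledge from x = -35 (side walls begin) to -90 mm; its lip hangs to z = 105. The loop is under the ledge, with only bench below. A card tray of specimens rides in the tray.
- tray (a joint): Travel of the aluminium tray out of the box, m: 0 shut, 0.09 fully out against its stop. About 2 N of rail friction, no spring; it stays where it is left. While the lever is up a pawl stops it after about 5 mm. The tray's flat front plate (112 mm wide, z 11 to 77 mm) is at box x = -35 mm when shut.
- loop (a point): Centre of the opening of the tray's red pull loop, which moves with the tray; when shut it is at box x = -51.5, y = 0, z = 45 mm. The loop lies flat (horizontal), of 6 mm bar (z 42 to 48 mm), closed on the box side by the tray's front plate; its opening is 33 mm along x by 38 mm along y, open above and below: the hook's tip drops into it from above. Its axes are the box's.
- lever (a joint): Latch lever angle, rad: 0 up (sprung, tray locked), end stop 0.32; let go there it springs back only to about 0.27, held down by its detent (tray free). Hinge along y at box x = 20, z = 134 mm; the pad goes down as the value grows. Takes 3 to 5 N at the pad up to half way (0.15), then the detent helps; let go before that it springs up. 20 N at the stop does no harm.
- lever_pad (a point): Centre of the upper face of the lever's red pad (30 x 34 mm), on top of the box; in the lever up position at box x = -50, y = 0, z = 163 mm; at the end stop at about x = -55, z = 140 mm; held by the detent at about z = 143 mm.
- hook: Pull hook, about 0.13 kg, 174 mm long, standing on its flat foot. Origin: centre of the underside of its orange handle, 80 long (x) x 20 wide (y) x 40 mm high. +x points to the tip, z up: a steel shank of 8 mm diameter runs forward from the handle at z = 30 mm to x = 130 mm and turns straight down there into the tip (8 mm diameter), which ends at z = 0.
- hook_tip (a point): Lowest end of the hook's tip, at x = 130, y = 0, z = 0 mm of the hook.
- tape_roll: Bystander: brown roll of tape, upright axis, 94 mm across, 48 mm high, origin at the centre of its underside. Stands beside the hook's shank.
- pin_tin: Bystander: round red-lidded tin, 62 mm across, 22 mm high, origin at the centre of its underside. Stands in front of the drying box, beside the tray's line.
- blue_bottle: Bystander: blue bottle with orange cap, 67 mm across, 172 mm high, origin at the centre of its underside.
- mug: Bystander: white dotted mug, 82 x 114 with its handle, 91 mm high, origin at the centre of its underside.

How it is judged:
On the way, in this order (a step that is already met when the one before it is completed fails the run):
1. the latch lever is pressed down into its detent (value of joint lever above 0.24 rad), for 0.2 s.
2. the hook's tip is down inside the tray's pull loop (z of hook_tip in the frame of loop below -0.003 m and horizontal distance between hook_tip and loop below 0.025 m), for 0.1 s.
3. the tray is drawn out to within 8 mm of its stop with the hook in the loop (value of joint tray above 0.082 m and z of hook_tip in the frame of loop below 0 m and horizontal distance between hook_tip and loop below 0.025 m), for 0.1 s.
At the end, for the whole second after the job is handed in: The tray is out to within 10 mm of its stop, the lever is still down in its detent (over 0.22 rad), and the hook lies at rest on the bench top (handle origin and tip under 30 mm high), its tip over 50 mm from the loop and touching neither box nor tray (value of joint tray above 0.08 m and value of joint lever above 0.22 rad and height (world z) of hook between -0.02 and 0.03 m and height (world z) of hook_tip below 0.03 m and horizontal distance between hook_tip and loop above 0.05 m and contact force between hook and dryer below 0.05 N and linear speed of hook below 0.02 m/s).
It fails at once if the gripper or arm touches the tray (contact force between any of the fingers, the arm and tray above 0.5 N).
It fails at once if a bystander is pushed more than 30 mm or tipped (distance of any of tape_roll, pin_tin, blue_bottle, mug from where it was at the start of the episode above 0.03 m or angle between any of blue_bottle, mug's own z axis and vertical above 0.5 rad).
It also fails if it takes over 67 s, if anything falls off the work surface, if the arm or the gripper's body presses on something with over 40 N, if the wrist force passes 120 N, or if a joint passes its speed limit or range.

## Robot

A 6-joint arm with a two-finger parallel gripper is mounted at the origin on a cart in front of the work surface, level with it; the furniture and walls round the work are solid. World frame = base frame: x ahead of the robot, y to its left, z up, the work surface at z = 0. Lengths are in m, angles in rad, forces in N, time in s.
With the tool pointing down it reaches from about 0.375 to 0.975 m from the base axis. Payload 3.8 kg.
Tool frame: the origin (TCP) lies at the very end of the fingers, on their centre line; the grasp point (between the pads) lies 19 mm behind it; z points along the fingers, y is the line along which they close (so a half turn about z gives the same grasp; the last joint's range is limited). The gripper opens to 88 mm and grips with 3 to 60 N. Pads are 18 mm wide; open, the fingers measure 123 mm over their backs; the gripper's body (75 mm by 187 mm) begins 45 mm behind the grasp point.
Start: joints at [1.101, 0.264, 1.604, -0, 1.274, -0.037], TCP at [0.283, 0.613, 0.239] pointing down, gripper open.
Joint ranges: [-2.63, 2.63], [-0.94, 2.18], [0.31, 2.57], [-1.31, 4.45], [0, 2.66], [-2.55, 2.55]. Speed limits (rad/s): [2.57, 2.57, 3.14, 3.14, 3.14, 3.14].

## Interface

Orientations are given as a unit quaternion [w, x, y, z].
In Python, from bench import env, viewer gives the robot as it stands.
- The arm moves only by the tool apply_moves, never from a script. Its argument "increments" is a list of rows, each a list of 7 numbers: the turn, a rotation vector about the tool's x, y, z as a fraction of full scale, then the shift along the tool's x, y, z as a fraction of full scale, then the closure, from 0 (fully open) to 1 (shut). A call has 1 to 5 rows; each row shifts and turns the commanded pose from where the row before left it, along the tool's axes as they then stand; what a row does not reach is not made up. Full scale, the value 1, is 0.04 m for a shift and 0.12 rad for a turn. A row lasts 1/8 s, in which the tool goes at most 62.5 mm and 10.7 degrees, less where a joint would pass 70% of its speed; a pose out of reach is approached as far as the arm can. A call with a number of a shift or a turn outside -1 to 1 is refused whole. A call with a gripper value outside its range is refused whole. The fingers move at their own pace and stop on an object; "grip_force" is the grip in N (left out, the last holds). Time passes only in rows, so rows that do not move let the fingers close. It gives the time, the measured TCP pose, the force, the opening and the grip force at its end, in the units of the state.
- env.get_state(): the state, without advancing time (a new reading comes with each control period).
- viewer.capture(name): name is "scene" or "top" or "wrist"; returns a dict with "frame" (384x512x3 uint8, red, green, blue), "camera_matrix" (3x3 intrinsics, pixels), "R" (3x3) and "t" (3): a world point X has camera coordinates R X + t. Camera axes: x right, y down, z forward; pixel columns grow to the right and rows downward; lengths in m; the calibration is good to about 2 mm. A picture is of the moment at which its call begins. There is no depth.
- env.close_job(): hands the job in; it is judged then, once.
The state is a dict: "time_s": time; "joint_positions": joint angles; "joint_vel": joint speeds; "joint_efforts": joint torques, N m; "tcp_pos": TCP position; "ee_rot": TCP orientation; "force": force on the tool from outside, world axes, zero at the start; "torque": the same for the moment, N m; "gripper_width": opening from 0.0 (shut) to 1.0 (fully open); "grasp_force": force on a finger pad.
Only numpy, scipy, OpenCV 4.12 (cv2) and the standard library are available. Lean on these libraries where they do the work, as an engineer would, in place of code of your own. Each camera call takes 0.05 s, during which the arm holds its last target. There are 200 camera calls.

## Working session

There is one attempt and no reset: what is moved stays moved. The work goes in short steps, Python scripts to look and compute and a tool call to move; the robot and the scene stay as the last step left them, time stands still between calls to the robot, and variables do not carry over. Pictures are saved under pics/ and viewed, at most 10 in all, crops included, and the job is handed in when it is done.

Besides the shell and the picture viewer there is one more tool, called after "Request:" as name(argument=value, ...) on one line, values as JSON. apply_moves: Moves the arm, as the interface text tells. Shift numbers are shares of 0.04 m and turn numbers shares of 0.12 rad, none past 1 either way. Its arguments: {"type":"object","properties":{"increments":{"type":"array"},"grip_force":{"type":"number"}},"required":["increments"]}

```bash
ls; mkdir -p pics; python3 - <<'E'
from bench import env, viewer
import cv2, pickle
d={}
for n in ("scene","top","wrist"):
    c=viewer.capture(n); d[n]=c; cv2.imwrite(f"pics/{n}0.png",c["frame"][:,:,::-1])
pickle.dump(d,open("cap0.pkl","wb"))
s=env.get_state(); print(s["time_s"],s["tcp_pos"],s["ee_rot"],s["force"],s["gripper_width"])
E
```

```text
pics
0.15 [0.28287517 0.61225195 0.23768735] [-2.00003065e-04  2.14718038e-01  9.76675685e-01 -8.54466850e-04] [-0.66250827  0.9430181  -0.06149485] 0.9986006823511002
```

View pics/scene0.png

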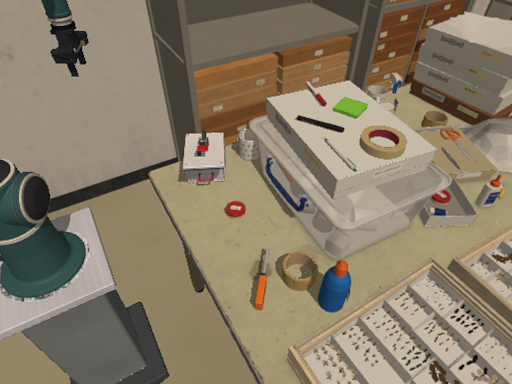

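View pics/top0.png

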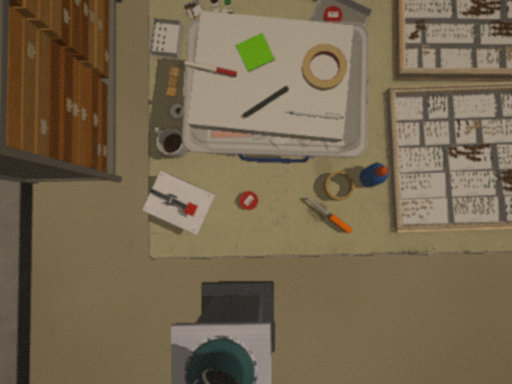

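The scene view has the box at about (205,157), hook (262,280), tape (300,270) and tin (235,209). In the top view the box is at (180,202), with its pad at (190,209) facing the tin (248,201), and the hook runs (308,200) to (350,230). Next I'll get metric positions.

```bash
cat > h.py <<'E'
import numpy as np, cv2, pickle
def ray(c,u,v):
    d=c["R"].T@np.linalg.solve(c["camera_matrix"],[u,v,1.]); return -c["R"].T@c["t"], d
def onz(c,u,v,z):
    o,d=ray(c,u,v); return o+d*(z-o[2])/d[2]
def proj(c,X):
    p=c["camera_matrix"]@(c["R"]@np.asarray(X,float)+c["t"]); return p[:2]/p[2]
def tri(obs):
    A=0;b=0
    for c,u,v in obs:
        o,d=ray(c,u,v); d=d/np.linalg.norm(d); P=np.eye(3)-np.outer(d,d); A=A+P; b=b+P@o
    return np.linalg.solve(A,b)
def blobs(c,f,amin=8):
    h=cv2.cvtColor(c["frame"],cv2.COLOR_RGB2HSV).astype(int); m=f(h[...,0],h[...,1],h[...,2]).astype(np.uint8)
    n,l,s,ce=cv2.connectedComponentsWithStats(m)
    return [(s[i].tolist(),ce[i].round(2).tolist()) for i in range(1,n) if s[i][4]>=amin],l
E
python3 - <<'E'
from h import *
d=pickle.load(open("cap0.pkl","rb"))
for n in("scene","top"):
    c=d[n]; print(n,(-c["R"].T@c["t"]).round(3))
    print("red",blobs(c,lambda h,s,v:((h<5)|(h>172))&(s>170)&(v>90))[0])
    print("orange",blobs(c,lambda h,s,v:(h>=5)&(h<15)&(s>200)&(v>120),15)[0])
c=d["top"]
out=[]
for n,(x,y,w,h) in {"scene":(170,120,120,190),"top":(135,160,240,85)}.items():
    pass
a=cv2.resize(d["top"]["frame"][165:240,138:238],None,fx=5,fy=5,interpolation=3)
b=cv2.resize(d["scene"]["frame"][125:190,175:245],None,fx=5,fy=5,interpolation=3)
e=cv2.resize(d["top"]["frame"][165:240,295:365],None,fx=3,fy=3,interpolation=3)
can=np.zeros((600,800,3),np.uint8)
def put(im,x,y):
    hh,ww=min(im.shape[0],600-y),min(im.shape[1],800-x); can[y:y+hh,x:x+ww]=im[:hh,:ww]
put(a,0,0);put(b,500,0);put(e,0,375)
cv2.imwrite("pics/crop.png",can[:,:,::-1])
E
```

```text
scene [ 0.226 -0.774  0.829]
red [([317, 94, 9, 12, 44], [320.89, 99.41]), ([376, 130, 9, 1, 9], [380.0, 130.0]), ([374, 135, 8, 1, 8], [377.5, 135.0]), ([197, 145, 11, 7, 60], [202.3, 147.8]), ([209, 175, 4, 5, 8], [211.25, 177.75]), ([199, 176, 7, 5, 11], [200.91, 179.09]), ([433, 190, 17, 13, 110], [442.01, 197.12]), ([226, 202, 19, 15, 173], [235.04, 209.13])]
orange [([447, 130, 10, 9, 34], [450.76, 133.53]), ([492, 175, 9, 12, 50], [496.14, 181.7]), ([336, 261, 12, 16, 139], [341.4, 268.66]), ([255, 275, 11, 35, 249], [260.16, 292.12])]
top [ 0.497 -0.162  1.263]
red [([324, 7, 18, 14, 113], [332.59, 13.43]), ([217, 69, 19, 6, 52], [226.17, 71.52]), ([240, 192, 17, 17, 141], [247.96, 200.4]), ([185, 204, 11, 11, 84], [190.11, 208.94])]
orange [([382, 167, 5, 7, 22], [383.73, 170.18]), ([330, 215, 21, 18, 129], [340.09, 223.22])]
```

View pics/crop.png

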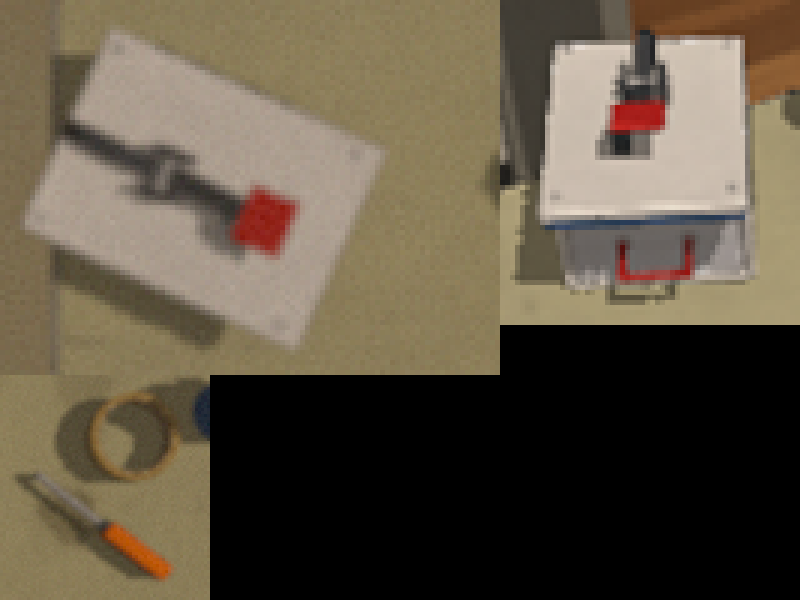

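The crop shows the top plate's corners in the top view at about (160,171), (215,195), (197,235) and (142,210), with the pad near the front edge. The hook lies tip up-left, with the tape roll just above its shank. Now I'll fit all of these to metric coordinates.

```bash
python3 - <<'E'
from h import *
d=pickle.load(open("cap0.pkl","rb")); c=d["top"]; s=d["scene"]
# box plate
b,l=blobs(c,lambda h,s_,v:(s_<45)&(v>125),400)
lab=l[225,190]; print([x for x in b if 140<x[1][0]<230 and 160<x[1][1]<240],lab)
m=(l==lab).astype(np.uint8); m=cv2.morphologyEx(m,cv2.MORPH_CLOSE,np.ones((13,13)))
cn=max(cv2.findContours(m,0,2)[0],key=cv2.contourArea); r=cv2.minAreaRect(cn.astype(np.float32)); px=cv2.boxPoints(r)
P=np.array([onz(c,u,v,.12) for u,v in px]); print("plate px",px.round(1).tolist(),"\n",P.round(4).tolist(),"sides",np.linalg.norm(P-np.roll(P,1,0),axis=1).round(4))
print("centre",P.mean(0).round(4))
# handle
b,l=blobs(c,lambda h,s_,v:(h>=4)&(h<16)&(s_>170)&(v>90),100); print(b)
for st,ce in b:
    if 320<ce[0]<360:
        m=(l==l[int(ce[1]),int(ce[0])]).astype(np.uint8)
        cn=cv2.findContours(m,0,2)[0][0]; r=cv2.minAreaRect(cn.astype(np.float32)); q=cv2.boxPoints(r)
        H=np.array([onz(c,u,v,.04) for u,v in q]); print("handle",H.round(4).tolist(),H.mean(0).round(4), onz(c,*ce,.04).round(4))
print("tip approx shank end", onz(c,307,199.5,.03).round(4), "tip by crop",onz(c,295+38/3,165+100/3,.034).round(4))
print("pad tri",tri([(c,190.6,209.4),(s,202.8,148.3)]).round(4))
print("tin",onz(c,248.5,200.9,.022).round(4),"tape",onz(c,339.5,186,.048).round(4))
print("handle ends px crop", onz(c,295+104/3,165+(525-375)/3,.04).round(4), onz(c,295+167/3,165+(575-375)/3,.04).round(4))
E
```

```text
[([144, 172, 70, 61, 1488], [178.57, 201.61])] 0
plate px [[-0.0, 0.0], [511.0, 0.0], [511.0, 383.0], [0.0, 383.0]] 
 [[1.1659, 0.6456, 0.12], [1.1278, -0.9059, 0.12], [0.0037, -0.8429, 0.12], [0.0259, 0.6218, 0.12]] sides [1.1402 1.552  1.1258 1.4649]
centre [ 0.5808 -0.1204  0.12  ]
[([7, 8, 18, 140, 1003], [14.42, 83.7]), ([59, 53, 6, 106, 352], [61.32, 109.01]), ([72, 59, 20, 107, 1358], [82.23, 114.04]), ([329, 215, 23, 18, 159], [340.34, 223.55])]
handle [[0.4793, -0.3498, 0.04], [0.4951, -0.3623, 0.04], [0.4475, -0.4229, 0.04], [0.4317, -0.4104, 0.04]] [ 0.4634 -0.3863  0.04  ] [ 0.4633 -0.3863  0.04  ]
tip approx shank end [ 0.541  -0.2849  0.03  ] tip by crop [ 0.5446 -0.2867  0.034 ]
pad tri [0.5171 0.059  0.1567]
tin [ 0.5405 -0.0988  0.022 ] tape [ 0.5807 -0.3858  0.048 ]
handle ends px crop [ 0.4907 -0.3537  0.04  ] [ 0.4374 -0.4178  0.04  ]
```

```bash
python3 - <<'E'
from h import *
d=pickle.load(open("cap0.pkl","rb")); c=d["top"]; s=d["scene"]
b,l=blobs(c,lambda h,s_,v:(s_<45)&(v>125),400)
for st,ce in b:
    if 140<ce[0]<230 and 160<ce[1]<240: lab=[k for k in range(1,l.max()+1) if (l==k).sum()==st[4]][0]
m=(l==lab).astype(np.uint8); m=cv2.morphologyEx(m,cv2.MORPH_CLOSE,np.ones((9,9)))
cn=max(cv2.findContours(m,0,2)[0],key=cv2.contourArea); r=cv2.minAreaRect(cn.astype(np.float32)); px=cv2.boxPoints(r)
P=np.array([onz(c,u,v,.12) for u,v in px]); print("plate px",px.round(1).tolist(),"\n",P.round(4).tolist(),"sides",np.linalg.norm(P-np.roll(P,1,0),axis=1).round(4))
C=P.mean(0); print("centre",C.round(4))
e=[(P[(i+1)%4]-P[i]) for i in range(4)]; L=max(e,key=np.linalg.norm); a=np.arctan2(L[1],L[0]); print("yaw",a,a+np.pi)
pts=np.array([[160,170.6],[215,195],[197.4,235],[142.4,210]]); Q=np.array([onz(c,u,v,.12) for u,v in pts]); print("hand",Q.mean(0).round(4),[np.arctan2(*(Q[i]-Q[j])[1::-1]).round(4) for i,j in((0,1),(3,2))])
# hook yaw & model check
hy=np.arctan2(-.3561+.4167,.4872-.4396); print("hook yaw",hy)
for a,Cc in ((max(a,a+np.pi) if a<0 else a,C),):
    R=np.array([[np.cos(a),-np.sin(a)],[np.sin(a),np.cos(a)]])
    w=lambda x,y,z:np.r_[Cc[:2]+R@[x,y],z]
    for n,p in {"pad":(-50,0,163),"loopbar outer":(-71,0,48),"cornF1":(-90,65,120),"cF2":(-90,-65,120)}.items():
        W=w(p[0]/1e3,p[1]/1e3,p[2]/1e3); print(n,W.round(4),proj(c,W).round(1),proj(s,W).round(1))
o=np.array([.4634,-.3863]);u=np.array([np.cos(hy),np.sin(hy)])
for r,z in((.13,.03),(.04,.04),(-.04,.04),(.13,0)):
    W=np.r_[o+u*r,z];print("hook",r,W.round(4),proj(c,W).round(1),proj(s,W).round(1))
E
```

```text
plate px [[141.8000030517578, 209.89999389648438], [159.6999969482422, 170.3000030517578], [213.6999969482422, 194.60000610351562], [195.89999389648438, 234.1999969482422]] 
 [[0.5166, 0.2113, 0.12], [0.6331, 0.1582, 0.12], [0.5577, -0.0014, 0.12], [0.4422, 0.0523, 0.12]] sides [0.1755 0.128  0.1765 0.1274]
centre [0.5374 0.1051 0.12  ]
yaw -2.011905678117101 1.129686975472692
hand [0.5362 0.1024 0.12  ] [np.float64(1.1349), np.float64(1.1296)]
hook yaw 0.904972862009506
pad [0.5161 0.0599 0.163 ] [190.2 208.9] [201.3 146.7]
loopbar outer [0.5071 0.0409 0.048 ] [203.6 212.2] [204.9 178.6]
cornF1 [0.4402 0.0515 0.12  ] [196.2 234.9] [181.2 166.7]
cF2 [ 0.5578 -0.004   0.12  ] [214.6 194.6] [223.5 164.6]
hook 0.13 [ 0.5437 -0.2841  0.03  ] [306.7 198.7] [265.5 247.6]
hook 0.04 [ 0.4881 -0.3548  0.04  ] [330.1 215.8] [261.4 273.5]
hook -0.04 [ 0.4387 -0.4178  0.04  ] [350.6 231.2] [257.1 302. ]
hook 0.13 [ 0.5437 -0.2841  0.    ] [305.8 199. ] [265.3 253.9]
```

```bash
cat > plan.py <<'E'
# usage: plan.py x y z yaw n  -> tool-frame rows toward the target, tool pointing down (yaw of tool x)
import sys; from h import *; from bench import env
from scipy.spatial.transform import Rotation as Ro
x,y,z,yaw=map(float,sys.argv[1:5]); n=int(sys.argv[5])
s=env.get_state(); q=s["ee_rot"]; R=Ro.from_quat([*q[1:],q[0]])
Rt=Ro.from_matrix(np.array([[np.cos(yaw),np.sin(yaw),0],[np.sin(yaw),-np.cos(yaw),0],[0,0,-1]]))
rv=(R.inv()*Rt).as_rotvec()/n; step=(np.array([x,y,z])-s["tcp_pos"])/n
print("t",round(s["time_s"],2),"pos",s["tcp_pos"].round(4),"yaw",np.arctan2(*R.as_matrix()[1::-1,0]).round(4),"F",s["force"].round(1),"w",round(s["gripper_width"],3),"tilt",R.as_matrix()[2].round(4))
for i in range(n):
    print(np.r_[rv/.12,R.inv().apply(step)/.04].round(2).tolist()); R=R*Ro.from_rotvec(rv)
E
python3 plan.py .517 .058 .235 1.13 15
python3 - <<'E'
from h import *
d=pickle.load(open("cap0.pkl","rb"));print(onz(d["top"],384,170,.17), tri([(d["top"],383.7,170.2),(d["scene"],341.4,268.7)]))
E
```

```text
t 0.15 pos [0.2829 0.6123 0.2377] yaw 2.7088 F [-0.7  0.9 -0.1] w 0.999 tilt [ 0.     -0.0018 -1.    ]
[-0.0, 0.0, 0.88, -0.74, -0.67, 0.01]
[-0.0, 0.0, 0.88, -0.81, -0.59, 0.01]
[-0.0, 0.0, 0.88, -0.87, -0.51, 0.01]
[-0.0, 0.0, 0.88, -0.91, -0.41, 0.01]
[-0.0, 0.0, 0.88, -0.95, -0.31, 0.01]
[-0.0, 0.0, 0.88, -0.98, -0.21, 0.01]
[-0.0, 0.0, 0.88, -1.0, -0.11, 0.0]
[-0.0, 0.0, 0.88, -1.0, -0.0, 0.0]
[-0.0, 0.0, 0.88, -1.0, 0.1, 0.0]
[-0.0, 0.0, 0.88, -0.98, 0.21, 0.0]
[-0.0, 0.0, 0.88, -0.95, 0.31, 0.0]
[-0.0, 0.0, 0.88, -0.92, 0.41, 0.0]
[-0.0, 0.0, 0.88, -0.87, 0.5, 0.0]
[-0.0, 0.0, 0.88, -0.81, 0.59, 0.0]
[-0.0, 0.0, 0.88, -0.74, 0.67, 0.0]
[ 0.61503775 -0.48988127  0.17      ] [ 0.61533576 -0.49393667  0.15062146]
```

View pics/wrist0.png

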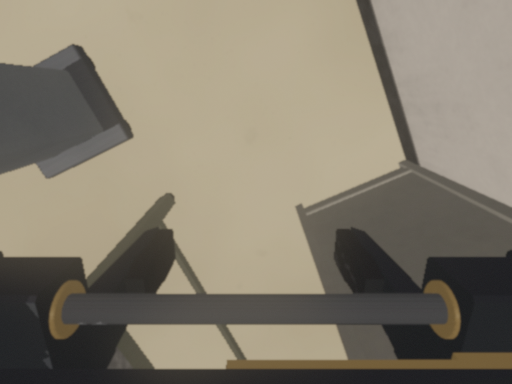

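The wrist view shows the floor past the open fingers, with the cart at upper left, and nothing is in the way. I'll move toward the pad.

Request:
apply_moves(increments=[[0,0,0.88,-0.74,-0.67,0,0.5],[0,0,0.88,-0.81,-0.59,0,1],[0,0,0.88,-0.87,-0.51,0,1],[0,0,0.88,-0.91,-0.41,0,1],[0,0,0.88,-0.95,-0.31,0,1]])

```text
time_s: 0.78
tcp_pos: [0.3613, 0.4269, 0.2384]
ee_rot: [-0.0, 0.464, 0.886, -0.0]
force: [0.8, -0.3, 0.1]
gripper_width: 0.457
grasp_force: 0.0
```

Request:
apply_moves(increments=[[0,0,0.88,-0.98,-0.21,0,1],[0,0,0.88,-1,-0.11,0,1],[0,0,0.88,-1,0,0,1],[0,0,0.88,-1,0.1,0,1],[0,0,0.88,-0.98,0.21,0,1]])

```text
time_s: 1.4
tcp_pos: [0.4387, 0.2419, 0.2385]
ee_rot: [-0.0, 0.679, 0.734, -0.0]
force: [0.4, -0.4, -0.4]
gripper_width: 0.0
grasp_force: 0.0
```

Request:
apply_moves(increments=[[0,0,0.88,-0.95,0.31,0,1],[0,0,0.88,-0.92,0.41,0,1],[0,0,0.88,-0.87,0.5,0,1],[0,0,0.88,-0.81,0.59,0,1],[0,0,0,0,0,0,1]])

```text
time_s: 2.02
tcp_pos: [0.5009, 0.0931, 0.2384]
ee_rot: [0.0, 0.818, 0.576, -0.0]
force: [-0.5, 0.5, -0.4]
gripper_width: 0.004
grasp_force: 0.0
```

```bash
python3 plan.py .517 .058 .235 1.13 2; python3 - <<'E'
from bench import viewer; import cv2,pickle
c=viewer.capture("wrist"); pickle.dump(c,open("w1.pkl","wb")); cv2.imwrite("pics/w1.png",c["frame"][:,:,::-1])
E
```

```text
t 2.02 pos [0.5009 0.0931 0.2384] yaw 1.2266 F [-0.5  0.5 -0.4] w 0.004 tilt [-6.e-04 -1.e-04 -1.e+00]
[-0.0, 0.0, 0.4, -0.34, 0.34, 0.04]
[-0.0, 0.0, 0.4, -0.33, 0.35, 0.04]
```

View pics/w1.png

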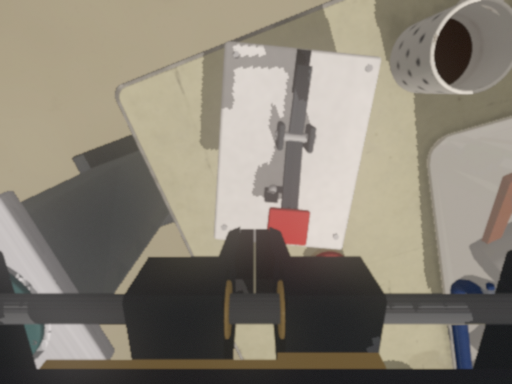

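The wrist view shows the plate corners near (230,42), (380,58), (342,250) and (215,240), and the pad centred near (288,226). I'll use it to refine the box pose.

```bash
python3 - <<'E'
from h import *
c=pickle.load(open("w1.pkl","rb"))
Q=np.array([onz(c,u,v,.12) for u,v in [(230,42),(380,58),(342,249),(215,239)]]); print(Q.round(4).tolist(),Q.mean(0).round(4),np.linalg.norm(Q-np.roll(Q,1,0),axis=1).round(4))
print("yaws",[np.arctan2(*(Q[i]-Q[j])[1::-1]).round(4) for i,j in((0,3),(1,2))],(np.arctan2(*(Q[0]-Q[1])[1::-1])-np.pi/2).round(4),(np.arctan2(*(Q[3]-Q[2])[1::-1])-np.pi/2).round(4))
b=[x for x in blobs(c,lambda h,s,v:((h<5)|(h>172))&(s>150)&(v>90),200)[0]]; print(b)
print([onz(c,*x[1],.163).round(4) for x in b])
E
```

```text
[[0.5219, 0.2107, 0.12], [0.6329, 0.1583, 0.12], [0.5595, -0.0022, 0.12], [0.4442, 0.051, 0.12]] [0.5396 0.1044 0.12  ] [0.1776 0.1228 0.1765 0.1269]
yaws [np.float64(1.1184), np.float64(1.1414)] 1.1301 1.1389
[]
[]
```

Request:
apply_moves(increments=[[0,0,0.4,-0.38,0.34,0.2,1],[0,0,0.4,-0.38,0.34,0.3,1],[0,0,0,0,0,0.75,1],[0,0,0,0,0,0.3,1],[0,0,0,0,0,0.3,1]])

```text
time_s: 2.7
tcp_pos: [0.5147, 0.0579, 0.1643]
ee_rot: [-0.0, 0.843, 0.538, 0.0]
force: [-0.2, -0.4, 1.6]
gripper_width: 0.004
grasp_force: 0.4
```

Request:
apply_moves(increments=[[0,0,0,0,0,0.2,1],[0,0,0,0,0,0.2,1],[0,0,0,0,0,0.15,1],[0,0,0,0,0,0,1]])

```text
time_s: 3.2
tcp_pos: [0.515, 0.0571, 0.1424]
ee_rot: [-0.0, 0.843, 0.537, 0.0]
force: [0.1, -1.0, 1.8]
gripper_width: 0.004
grasp_force: 0.8
```

Request:
apply_moves(increments=[[0,0,0,0,0,0.1,1],[0,0,0,0,0,0.05,1],[0,0,0,0,0,0,1],[0,0,0,0,0,0,1]])

```text
time_s: 3.7
tcp_pos: [0.5155, 0.057, 0.14]
ee_rot: [0.0, 0.843, 0.537, 0.0]
force: [-8.3, -2.4, 18.1]
gripper_width: 0.005
grasp_force: 9.6
```

The lever is at its stop, pushing back with 18 N. Next I'll lift and check it stays down.

Request:
apply_moves(increments=[[0,0,0,0,0,-0.3,1],[0,0,0,0,0,-0.7,1],[0,0,0,0.4,0,-1,1],[0,0,0,0.8,0,-0.5,0.3],[0,0,0,0,0,0,0]])

```text
time_s: 4.32
tcp_pos: [0.5372, 0.1022, 0.239]
ee_rot: [0.001, 0.843, 0.538, 0.002]
force: [-0.2, 0.3, -0.3]
gripper_width: 0.205
grasp_force: 0.0
```

```bash
python3 - <<'E'
from bench import viewer; from h import *
s=viewer.capture("scene"); t=viewer.capture("top"); d0=pickle.load(open("cap0.pkl","rb"))
f=lambda h,s,v:((h<5)|(h>172))&(s>170)&(v>90)
for n,c in(("scene",s),("top",t)):
    print(n,[b for b in blobs(c,f)[0] if 180<b[1][0]<215 and 140<b[1][1]<215])
R=np.array([[np.cos(1.131),-np.sin(1.131)],[np.sin(1.131),np.cos(1.131)]])
for z,x in((.163,-.05),(.143,-.0545)):
    W=np.r_[np.array([.538,.103])+R@[x,0],z]; print(z,proj(s,W).round(1),proj(t,W).round(1))
E
python3 plan.py .457 -.393 .2 .905 14
```

```text
scene [([198, 151, 10, 7, 69], [202.43, 153.96]), ([209, 175, 4, 5, 8], [211.25, 177.75]), ([199, 176, 7, 5, 11], [200.91, 179.09])]
top [([187, 204, 12, 12, 90], [192.83, 209.67])]
0.163 [201.8 147. ] [190.9 208.7]
0.143 [202.4 153. ] [193.7 209.4]
t 4.42 pos [0.5347 0.1005 0.236 ] yaw 1.1353 F [ 0.5  0.7 -1. ] w 0.298 tilt [-8.e-04 -8.e-04 -1.e+00]
[-0.0, 0.0, 0.14, -0.86, 0.25, 0.06]
[-0.0, 0.0, 0.14, -0.85, 0.26, 0.06]
[-0.0, 0.0, 0.14, -0.85, 0.27, 0.06]
[-0.0, 0.0, 0.14, -0.84, 0.29, 0.06]
[-0.0, 0.0, 0.14, -0.84, 0.3, 0.06]
[-0.0, 0.0, 0.14, -0.83, 0.32, 0.06]
[-0.0, 0.0, 0.14, -0.83, 0.33, 0.06]
[-0.0, 0.0, 0.14, -0.82, 0.34, 0.06]
[-0.0, 0.0, 0.14, -0.82, 0.36, 0.06]
[-0.0, 0.0, 0.14, -0.81, 0.37, 0.06]
[-0.0, 0.0, 0.14, -0.81, 0.38, 0.06]
[-0.0, 0.0, 0.14, -0.8, 0.4, 0.06]
[-0.0, 0.0, 0.14, -0.79, 0.41, 0.06]
[-0.0, 0.0, 0.14, -0.79, 0.42, 0.06]
```

The pad is now at (202,154) in the scene view, matching the detent height, so the lever is latched. On to the hook.

Request:
apply_moves(increments=[[0,0,0.14,-0.9,0.25,0,0],[0,0,0.14,-0.9,0.25,0,0],[0,0,0.14,-0.9,0.25,0,0],[0,0,0.14,-0.9,0.28,0,0],[0,0,0.14,-0.9,0.28,0,0]])

```text
time_s: 5.05
tcp_pos: [0.4983, -0.0852, 0.2348]
ee_rot: [-0.001, 0.866, 0.501, -0.001]
force: [0.0, -0.7, -0.0]
gripper_width: 0.866
grasp_force: 0.0
```

Request:
apply_moves(increments=[[0,0,0.14,-0.9,0.3,0,0],[0,0,0.14,-0.9,0.3,0,0],[0,0,0.14,-0.9,0.32,0,0],[0,0,0.14,-0.9,0.32,0,0],[0,0,0.14,-0.9,0.34,0,0]])

```text
time_s: 5.68
tcp_pos: [0.4572, -0.271, 0.2347]
ee_rot: [-0.001, 0.886, 0.464, -0.001]
force: [-0.0, -0.3, -0.9]
gripper_width: 1.002
grasp_force: 0.0
```

Request:
apply_moves(increments=[[0,0,0.14,-0.9,0.34,0,0],[0,0,0.14,-0.9,0.36,0,0],[0,0,0.14,-0.9,0.36,0,0],[0,0,0.14,-0.9,0.38,0,0],[0,0,0,0,0,0,0]])

```text
time_s: 6.3
tcp_pos: [0.4187, -0.422, 0.2346]
ee_rot: [-0.001, 0.901, 0.433, -0.001]
force: [-0.9, 0.3, -0.2]
gripper_width: 0.999
grasp_force: 0.0
```

```bash
python3 plan.py .457 -.393 .02 .905 5; python3 - <<'E'
from bench import viewer; import cv2,pickle
c=viewer.capture("wrist"); pickle.dump(c,open("w2.pkl","wb")); cv2.imwrite("pics/w2.png",c["frame"][:,:,::-1])
E
```

```text
t 6.3 pos [ 0.4187 -0.422   0.2346] yaw 0.8952 F [-0.9  0.3 -0.2] w 0.999 tilt [-1.0e-04 -3.3e-03 -1.0e+00]
[-0.01, 0.0, -0.02, 0.23, 0.06, 1.07]
[-0.01, 0.0, -0.02, 0.23, 0.06, 1.07]
[-0.01, 0.0, -0.02, 0.23, 0.06, 1.07]
[-0.01, 0.0, -0.02, 0.23, 0.06, 1.07]
[-0.01, 0.0, -0.02, 0.23, 0.06, 1.07]
```

View pics/w2.png

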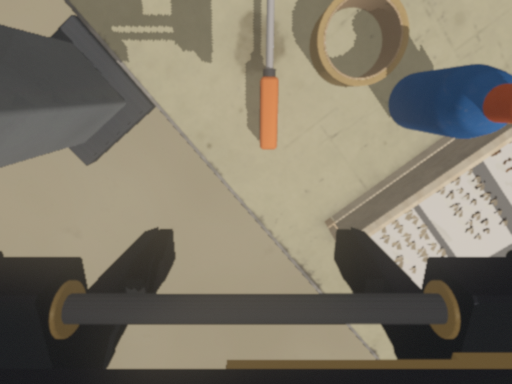

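The wrist view shows the orange handle at (269,112), running (269,77) to (270,148), with the shank going up at (270,20). Tape and bottle are well to the right.

```bash
python3 - <<'E'
from h import *
c=pickle.load(open("w2.pkl","rb")); print("cam",(-c["R"].T@c["t"]).round(3),(c["R"].T@[0,0,1]).round(3))
b,l=blobs(c,lambda h,s,v:(h>=3)&(h<18)&(s>150)&(v>110),500)
for st,ce in b:
    if 250<ce[0]<290 and 60<ce[1]<160:
        m=(l==l[int(ce[1]),int(ce[0])]).astype(np.uint8); cn=max(cv2.findContours(m,0,2)[0],key=cv2.contourArea)
        q=cv2.boxPoints(cv2.minAreaRect(cn.astype(np.float32))); print(st,ce,q.round(1).tolist())
        H=np.array([onz(c,u,v,.04) for u,v in q]); print(H.round(4).tolist(),H.mean(0).round(4),np.linalg.norm(H-np.roll(H,1,0),axis=1).round(4))
        a=onz(c,270.3,5,.034); k=H.mean(0); print("yaw",np.arctan2(*(a-k)[1::-1]), [np.arctan2(*(H[i]-H[(i+1)%4])[1::-1]).round(3) for i in range(4)])
E
```

```text
cam [ 0.469 -0.359  0.38 ] [-0.194 -0.238 -0.952]
```

```bash
python3 - <<'E'
from h import *
c=pickle.load(open("w2.pkl","rb")); f=c["frame"]; print(f[112,269],cv2.cvtColor(f,cv2.COLOR_RGB2HSV)[112,269])
f=f.astype(int)
m=((f[...,0]>150)&(f[...,0]-f[...,2]>100)&(f[...,1]<130)).astype(np.uint8); m[:, :240]=0; m[:,300:]=0; m[170:]=0
cn=max(cv2.findContours(m,0,2)[0],key=cv2.contourArea)
q=cv2.boxPoints(cv2.minAreaRect(cn.astype(np.float32))); print(q.round(1).tolist())
H=np.array([onz(c,u,v,.04) for u,v in q]); k=H.mean(0); print(H.round(4).tolist(),k.round(4),np.linalg.norm(H-np.roll(H,1,0),axis=1).round(4))
a=onz(c,270.3,5,.034); print("yaw",np.arctan2(*(a-k)[1::-1]))
# orientation from moments
M=cv2.moments(m,True); print(M["m10"]/M["m00"],M["m01"]/M["m00"],0.5*np.arctan2(2*M["mu11"],M["mu20"]-M["mu02"]))
E
```

```text
[213 138  88] [ 12 150 213]
[[248.5, 143.39999389648438], [262.79998779296875, 75.19999694824219], [276.20001220703125, 78.0], [262.0, 146.1999969482422]]
[[0.4272, -0.3992, 0.04], [0.4851, -0.3519, 0.04], [0.4946, -0.3631, 0.04], [0.4372, -0.4114, 0.04]] [ 0.461  -0.3814  0.04  ] [0.0157 0.0748 0.0147 0.075 ]
yaw 0.8236103888452252
263.02840909090907 106.8409090909091 -1.4836139684914156
```

```bash
python3 - <<'E'
from h import *
c=pickle.load(open("w2.pkl","rb")); h=cv2.cvtColor(c["frame"],cv2.COLOR_RGB2HSV).astype(int)
m=((h[...,0]>2)&(h[...,0]<17)&(h[...,1]>115)&(h[...,2]>100)).astype(np.uint8); m[:, :240]=0; m[:,300:]=0; m[170:]=0
cn=max(cv2.findContours(m,0,2)[0],key=cv2.contourArea)
q=cv2.boxPoints(cv2.minAreaRect(cn.astype(np.float32))); print(q.round(1).tolist())
H=np.array([onz(c,u,v,.04) for u,v in q]); k=H.mean(0); print(H.round(4).tolist(),k.round(4),np.linalg.norm(H-np.roll(H,1,0),axis=1).round(4))
# shank centre rows: grey bright pixels
g=h[...,1]
a=onz(c,270.3,5,.034); print("yaw",np.arctan2(*(a-k)[1::-1]))
E
```

```text
[[260.0, 76.0], [277.0, 76.0], [277.0, 148.0], [260.0, 148.0]]
[[0.4823, -0.3506, 0.04], [0.4966, -0.362, 0.04], [0.4494, -0.4238, 0.04], [0.4341, -0.4116, 0.04]] [ 0.4656 -0.387   0.04  ] [0.0777 0.0182 0.0777 0.0196]
yaw 0.8906776150281874
```

Request:
apply_moves(increments=[[0,0,0,0.56,0.18,1,0],[0,0,0,0.56,0.18,1,0],[0,0,0,0,0,1,0],[0,0,0,0,0,1,0],[0,0,0,0,0,1,0]])

```text
time_s: 6.98
tcp_pos: [0.4597, -0.3922, 0.0348]
ee_rot: [-0.001, 0.9, 0.435, -0.0]
force: [1.2, -0.1, -0.2]
gripper_width: 1.0
grasp_force: 0.0
```

Request:
apply_moves(increments=[[0,0,0,0,0,0.55,0],[0,0,0,0,0,0,0.5],[0,0,0,0,0,0,1],[0,0,0,0,0,0,1],[0,0,0,0,0,0,1]], grip_force=40)

```text
time_s: 7.6
tcp_pos: [0.4611, -0.3948, 0.0161]
ee_rot: [0.001, 0.901, 0.435, 0.0]
force: [0.4, 0.2, 0.6]
gripper_width: 0.571
grasp_force: 0.0
```

Request:
apply_moves(increments=[[0,0,0,0,0,0,1],[0,0,0,0,0,0,1],[0,0,0,0,0,0,1]])

```text
time_s: 7.98
tcp_pos: [0.4603, -0.3942, 0.0147]
ee_rot: [0.0, 0.901, 0.435, 0.0]
force: [0.7, -0.5, 1.6]
gripper_width: 0.229
grasp_force: 1.1
```

```bash
python3 plan.py .457 -.393 .07 .905 1
```

```text
t 7.97 pos [ 0.4603 -0.3942  0.0147] yaw 0.8991 F [ 0.7 -0.5  1.6] w 0.229 tilt [-0.e+00  1.e-04 -1.e+00]
[0.0, 0.0, -0.05, -0.03, -0.08, -1.38]
```

Request:
apply_moves(increments=[[0,0,0,0,0,0,1],[0,0,0,0,0,0,1],[0,0,0,0,0,-0.5,1],[0,0,0,0,0,-1,1],[0,0,0,0,0,-0.6,1]])

```text
time_s: 8.6
tcp_pos: [0.4612, -0.3949, 0.1018]
ee_rot: [0.001, 0.901, 0.435, 0.001]
force: [0.1, -0.7, -1.3]
gripper_width: 0.223
grasp_force: 40.0
```

Request:
apply_moves(increments=[[0,0,0,0,0,0,1],[0,0,0,0,0,0,1]])

```text
time_s: 8.85
tcp_pos: [0.4599, -0.3938, 0.0983]
ee_rot: [-0.0, 0.901, 0.435, -0.0]
force: [-0.3, 0.0, -1.8]
gripper_width: 0.222
grasp_force: 40.0
```

```bash
python3 plan.py .45 -.08 .09 1.131 9; python3 - <<'E'
from bench import viewer; import cv2,pickle,numpy as np
c=viewer.capture("wrist"); pickle.dump(c,open("w3.pkl","wb"));s=viewer.capture("scene");pickle.dump(s,open("s3.pkl","wb"))
a=cv2.resize(s["frame"][200:320,210:330],(400,400),interpolation=3)
im=np.zeros((400,800,3),np.uint8); im[:,:400]=a; im[:300,400:]=cv2.resize(c["frame"],(400,300)); cv2.imwrite("pics/w3.png",im[:,:,::-1])
E
```

```text
t 8.85 pos [ 0.4599 -0.3938  0.0983] yaw 0.8992 F [-0.3  0.  -1.8] w 0.222 tilt [ 0.e+00 -8.e-04 -1.e+00]
[-0.0, -0.0, -0.21, 0.67, -0.56, 0.02]
[-0.0, -0.0, -0.21, 0.68, -0.55, 0.02]
[-0.0, -0.0, -0.21, 0.69, -0.53, 0.02]
[-0.0, -0.0, -0.21, 0.71, -0.51, 0.02]
[-0.0, -0.0, -0.21, 0.72, -0.49, 0.02]
[-0.0, -0.0, -0.21, 0.73, -0.47, 0.02]
[-0.0, -0.0, -0.21, 0.74, -0.45, 0.02]
[-0.0, -0.0, -0.21, 0.76, -0.44, 0.02]
[-0.0, -0.0, -0.21, 0.77, -0.42, 0.02]
```

View pics/w3.png

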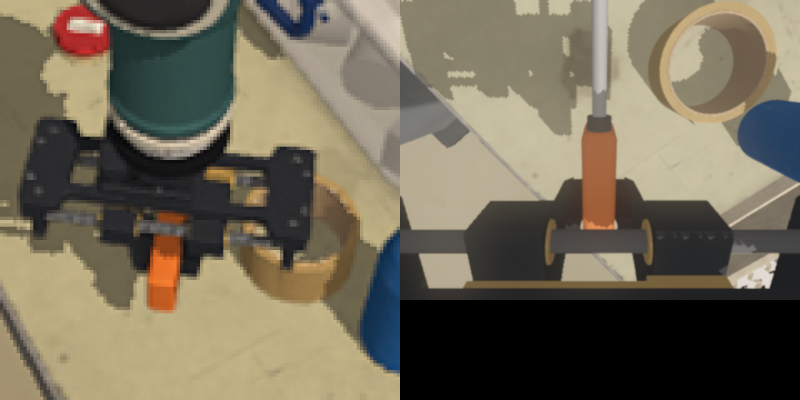

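The hook is held level: handle centred at x≈256 in the wrist view with the shank straight ahead. Now I'll measure how far the tip sits ahead of the TCP.

```bash
python3 - <<'E'
from h import *
from bench import env
c=pickle.load(open("w3.pkl","rb")); s=env.get_state(); p=s["tcp_pos"]; a=.8992
x=np.array([np.cos(a),np.sin(a),0]); y=np.array([np.sin(a),-np.cos(a),0])
h=cv2.cvtColor(c["frame"],cv2.COLOR_RGB2HSV).astype(int)
m=((h[...,0]>2)&(h[...,0]<17)&(h[...,1]>115)&(h[...,2]>100)); m[:,:215]=0;m[:,300:]=0
for r in range(145,200,4):
    k=np.flatnonzero(m[r]); print(r,(k.min(),k.max(),len(k)) if len(k) else None,end=' ')
zt=p[2]-.0145+.04
col=m[:,250:262].sum(1); r0=np.flatnonzero(col>6).min(); print("\nfront row",r0)
for u,v,z in((256,r0,zt),):
    W=onz(c,u,v,z)-p; print("handle front in tool x,y:",(W@x).round(4),(W@y).round(4))
# shank: bright grey, at row 10..120
g=c["frame"].astype(int).sum(2)
for r in (10,60,110):
    row=h[r,235:280]; k=np.flatnonzero((row[:,1]<40)&(row[:,2]>120))+235; 
    if len(k): u=k.mean(); W=onz(c,u,r,p[2]-.0145+.031)-p; print(r,k.min(),k.max(),(W@x).round(4),(W@y).round(4))
E
```

```text
145 None 149 None 153 None 157 None 161 (np.int64(238), np.int64(271), 2) 165 (np.int64(237), np.int64(272), 5) 169 (np.int64(235), np.int64(273), 23) 173 (np.int64(234), np.int64(275), 42) 177 (np.int64(233), np.int64(276), 44) 181 (np.int64(233), np.int64(276), 44) 185 (np.int64(233), np.int64(276), 44) 189 (np.int64(233), np.int64(276), 44) 193 (np.int64(233), np.int64(276), 44) 197 (np.int64(233), np.int64(276), 44) 
front row 170
handle front in tool x,y: 0.0485 0.0008
10 245 265 0.1098 0.0004
60 246 265 0.092 0.0006
110 246 264 0.0724 0.0004
```

```bash
python3 plan.py .427 -.132 .09 1.131 8
```

```text
t 8.95 pos [ 0.4594 -0.3932  0.0971] yaw 0.8992 F [-0.4 -0.  -1.5] w 0.227 tilt [ 2.0e-04 -2.9e-03 -1.0e+00]
[-0.0, -0.0, -0.24, 0.58, -0.59, 0.02]
[-0.0, -0.0, -0.24, 0.59, -0.57, 0.02]
[-0.0, -0.0, -0.24, 0.61, -0.55, 0.02]
[-0.0, -0.0, -0.24, 0.62, -0.53, 0.02]
[-0.0, -0.0, -0.24, 0.64, -0.52, 0.02]
[-0.0, -0.0, -0.24, 0.65, -0.5, 0.02]
[-0.0, -0.0, -0.24, 0.67, -0.48, 0.02]
[-0.0, -0.0, -0.24, 0.68, -0.46, 0.02]
```

Request:
apply_moves(increments=[[0,0,-0.24,0.58,-0.59,0,1],[0,0,-0.24,0.59,-0.57,0,1],[0,0,-0.24,0.61,-0.55,0,1],[0,0,-0.24,0.62,-0.53,0,1],[0,0,-0.24,0.64,-0.52,0,1]])

```text
time_s: 9.57
tcp_pos: [0.439, -0.2295, 0.0973]
ee_rot: [-0.001, 0.867, 0.499, -0.001]
force: [0.1, -0.2, -0.9]
gripper_width: 0.224
grasp_force: 40.0
```

Request:
apply_moves(increments=[[0,0,-0.24,0.65,-0.5,0,1],[0,0,-0.24,0.67,-0.48,0,1],[0,0,-0.24,0.68,-0.46,0,1],[0,0,0,0,0,0.3,1],[0,0,0,0,0,0,1]])

```text
time_s: 10.2
tcp_pos: [0.4264, -0.1329, 0.0849]
ee_rot: [-0.001, 0.845, 0.535, -0.001]
force: [-0.9, -0.1, -0.5]
gripper_width: 0.223
grasp_force: 40.0
```

```bash
python3 plan.py .4573 -.0685 .072 1.131 4; python3 - <<'E'
from bench import viewer; import cv2,pickle,numpy as np
c=viewer.capture("wrist"); pickle.dump(c,open("w4.pkl","wb")); s=viewer.capture("scene");pickle.dump(s,open("s4.pkl","wb"))
im=np.zeros((500,800,3),np.uint8); im[:300,:400]=cv2.resize(c["frame"],(400,300)); im[:400,400:]=cv2.resize(s["frame"][130:230,160:260],(400,400),interpolation=3); cv2.imwrite("pics/w4.png",im[:,:,::-1])
E
```

```text
t 10.2 pos [ 0.4264 -0.1329  0.0849] yaw 1.1299 F [-0.9 -0.1 -0.5] w 0.223 tilt [-7.0e-04 -3.4e-03 -1.0e+00]
[-0.01, 0.0, -0.0, 0.45, 0.0, 0.08]
[-0.01, 0.0, -0.0, 0.45, 0.0, 0.08]
[-0.01, 0.0, -0.0, 0.45, 0.0, 0.08]
[-0.01, 0.0, -0.0, 0.45, 0.0, 0.08]
```

View pics/w4.png

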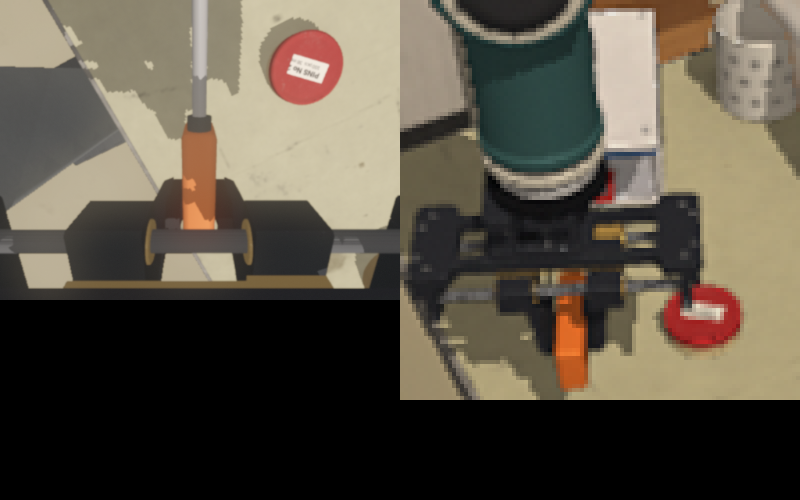

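The views show the hook aligned with the box axis and the tin clear to the right, while the loop itself is hidden. The tolerance is ±12 mm, so I'll insert by geometry.

Request:
apply_moves(increments=[[0,0,0,0,0,0.33,1],[0,0,0,0.45,0,0,1],[0,0,0,0.45,0,0,1],[0,0,0,0.45,0,0,1],[0,0,0,0.45,0,0,1]])

```text
time_s: 10.92
tcp_pos: [0.4587, -0.0682, 0.0728]
ee_rot: [-0.0, 0.845, 0.535, -0.0]
force: [0.7, -0.1, -0.7]
gripper_width: 0.224
grasp_force: 40.0
```

Request:
apply_moves(increments=[[0,0,0,0,0,0,1],[0,0,0,0,0,0.2,1],[0,0,0,0,0,0.2,1]])

```text
time_s: 11.3
tcp_pos: [0.4581, -0.0687, 0.0567]
ee_rot: [-0.0, 0.845, 0.535, -0.0]
force: [-0.7, 0.1, -1.0]
gripper_width: 0.224
grasp_force: 40.0
```

```bash
python3 plan.py .4573 -.0685 .045 1.131 2
```

```text
t 11.3 pos [ 0.4581 -0.0687  0.0567] yaw 1.1288 F [-0.7  0.1 -1. ] w 0.224 tilt [-3.e-04 -5.e-04 -1.e+00]
[-0.0, 0.0, -0.01, -0.0, -0.01, 0.15]
[-0.0, 0.0, -0.01, -0.0, -0.01, 0.15]
```

Request:
apply_moves(increments=[[0,0,0,0,0,0.17,1],[0,0,0,0,0,0.17,1],[0,0,0,0,0,0,1],[0,0,0,-0.2,0,0,1],[0,0,0,-0.3,0,0,1]])

```text
time_s: 11.92
tcp_pos: [0.4504, -0.0864, 0.0443]
ee_rot: [0.0, 0.845, 0.535, 0.001]
force: [1.1, 3.2, -2.1]
gripper_width: 0.224
grasp_force: 40.0
```

Request:
apply_moves(increments=[[0,0,0,-0.25,0,0,1],[0,0,0,-0.25,0,0,1],[0,0,0,0,0,0,1]])

```text
time_s: 12.3
tcp_pos: [0.441, -0.1052, 0.044]
ee_rot: [0.0, 0.845, 0.535, -0.0]
force: [0.1, -0.9, -1.1]
gripper_width: 0.224
grasp_force: 40.0
```

```bash
python3 plan.py .4147 -.1585 .045 1.131 3
```

```text
t 12.3 pos [ 0.441  -0.1052  0.044 ] yaw 1.1285 F [ 0.1 -0.9 -1.1] w 0.224 tilt [-6.e-04 -1.e-04 -1.e+00]
[-0.0, 0.0, -0.01, -0.49, -0.01, -0.01]
[-0.0, 0.0, -0.01, -0.49, -0.01, -0.01]
[-0.0, 0.0, -0.01, -0.49, -0.01, -0.01]
```

The hook is engaged, feeling about 3 N while it moves. I'll keep pulling toward the stop.

Request:
apply_moves(increments=[[0,0,0,-0.3,0,0,1],[0,0,0,-0.3,0,0,1],[0,0,0,-0.3,0,0,1],[0,0,0,-0.3,0,0,1]])

```text
time_s: 12.8
tcp_pos: [0.4207, -0.1485, 0.0439]
ee_rot: [0.0, 0.845, 0.535, 0.0]
force: [1.9, 2.1, -1.5]
gripper_width: 0.221
grasp_force: 40.0
```

Request:
apply_moves(increments=[[0,0,0,-0.15,0,0,1],[0,0,0,-0.1,0,0,1],[0,0,0,-0.1,0,0,1],[0,0,0,0,0,0,1]])

```text
time_s: 13.3
tcp_pos: [0.4149, -0.1602, 0.0438]
ee_rot: [-0.0, 0.845, 0.535, 0.0]
force: [1.6, 3.0, -1.0]
gripper_width: 0.226
grasp_force: 40.0
```

```bash
python3 plan.py .4147 -.1585 .045 1.131 1
```

```text
t 13.3 pos [ 0.4149 -0.1602  0.0438] yaw 1.1294 F [ 1.6  3.  -1. ] w 0.226 tilt [ 2.e-04 -3.e-04 -1.e+00]
[-0.0, -0.0, -0.01, 0.04, -0.02, -0.03]
```

Request:
apply_moves(increments=[[0,0,0,-0.1,0,0,1],[0,0,0,0,0,0,1]])

```text
time_s: 13.55
tcp_pos: [0.4142, -0.1608, 0.0435]
ee_rot: [-0.002, 0.845, 0.534, 0.002]
force: [9.1, 16.3, -3.7]
gripper_width: 0.224
grasp_force: 40.0
```

Request:
apply_moves(increments=[[0,0,0,-0.08,0,0,1],[0,0,0,0,0,0,1]])

```text
time_s: 13.8
tcp_pos: [0.4138, -0.1612, 0.0433]
ee_rot: [-0.003, 0.846, 0.533, 0.004]
force: [13.6, 28.6, -5.0]
gripper_width: 0.225
grasp_force: 40.0
```

```bash
python3 plan.py .4147 -.1585 .045 1.131 1;  python3 - <<'E'
from bench import viewer; import cv2,pickle,numpy as np
c=viewer.capture("wrist"); t=viewer.capture("top"); s=viewer.capture("scene")
im=np.zeros((600,800,3),np.uint8); im[:300,:400]=cv2.resize(t["frame"][165:240,140:240],(400,300),interpolation=3); im[:300,400:]=cv2.resize(c["frame"],(400,300)); im[300:,:300]=cv2.resize(s["frame"][130:230,160:260],(300,300),interpolation=3); cv2.imwrite("pics/w5.png",im[:,:,::-1])
E
```

```text
t 13.8 pos [ 0.4138 -0.1612  0.0433] yaw 1.125 F [13.6 28.6 -5. ] w 0.225 tilt [ 0.0108 -0.0012 -0.9999]
[-0.01, -0.09, -0.05, 0.07, -0.01, -0.04]
```

View pics/w5.png

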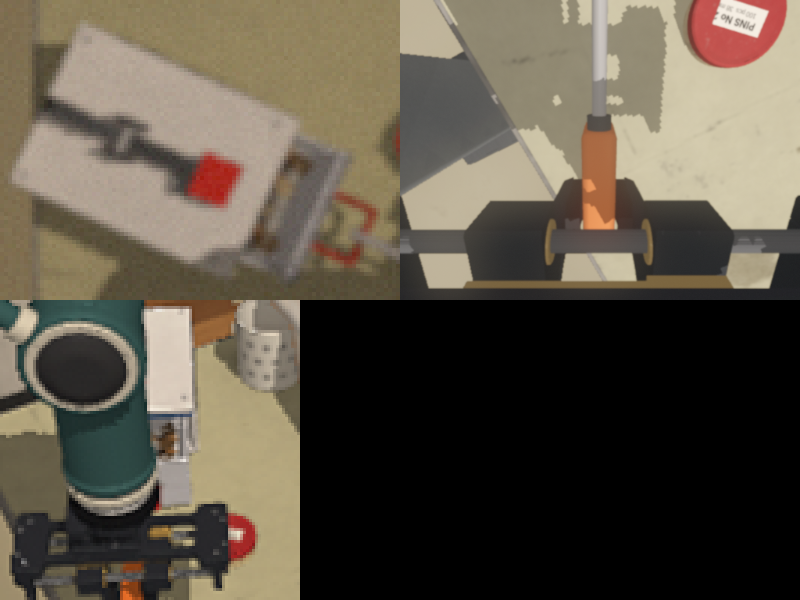

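The top view shows the tray fully out with the hook's tip in the red loop, and 31 N confirms the stop. I'll relieve the load, lift out and carry the hook away.

Request:
apply_moves(increments=[[0,0,0,0.15,0,0,1],[0,0,0,0.2,0,0,1],[0,0,0,0,0,0,1],[0,0,0,0,0,-0.3,1],[0,0,0,0,0,-0.5,1]])

```text
time_s: 14.58
tcp_pos: [0.4172, -0.1544, 0.0762]
ee_rot: [-0.001, 0.845, 0.535, -0.001]
force: [-0.6, 0.0, -1.2]
gripper_width: 0.226
grasp_force: 40.0
```

Request:
apply_moves(increments=[[0,0,0,0,0,-0.6,1],[0,0,0,0,0,-0.6,1],[0,0,0,0,0,0,1]])

```text
time_s: 14.95
tcp_pos: [0.4198, -0.1555, 0.1267]
ee_rot: [0.003, 0.845, 0.535, 0.002]
force: [0.1, 0.2, -1.4]
gripper_width: 0.222
grasp_force: 40.0
```

```bash
python3 plan.py .45 -.33 .11 .9 5
```

```text
t 14.95 pos [ 0.4198 -0.1555  0.1267] yaw 1.129 F [ 0.1  0.2 -1.4] w 0.222 tilt [-1.0e-04  5.9e-03 -1.0e+00]
[0.01, -0.0, 0.38, -0.72, 0.51, 0.09]
[0.01, -0.0, 0.38, -0.7, 0.54, 0.09]
[0.01, -0.0, 0.38, -0.67, 0.57, 0.09]
[0.01, -0.0, 0.38, -0.65, 0.6, 0.08]
[0.01, -0.0, 0.38, -0.62, 0.63, 0.08]
```

Request:
apply_moves(increments=[[0,0,0.38,-0.72,0.51,0,1],[0,0,0.38,-0.7,0.54,0,1],[0,0,0.38,-0.67,0.57,0,1],[0,0,0.38,-0.65,0.6,0,1],[0,0,0.38,-0.62,0.63,0,1]])

```text
time_s: 15.58
tcp_pos: [0.4472, -0.3292, 0.1227]
ee_rot: [-0.001, 0.901, 0.435, -0.0]
force: [0.5, -0.1, -1.3]
gripper_width: 0.225
grasp_force: 40.0
```

Request:
apply_moves(increments=[[0,0,0,0,0,0.8,1],[0,0,0,0,0,0.8,1],[0,0,0,0,0,0.5,1],[0,0,0,0,0,0.2,1],[0,0,0,0,0,0,1]])

```text
time_s: 16.2
tcp_pos: [0.4473, -0.3278, 0.0311]
ee_rot: [-0.001, 0.9, 0.436, -0.0]
force: [0.5, -0.5, -0.3]
gripper_width: 0.226
grasp_force: 40.0
```

```bash
python3 plan.py .45 -.33 .015 .9 2
```

```text
t 16.2 pos [ 0.4473 -0.3278  0.0311] yaw 0.9015 F [ 0.5 -0.5 -0.3] w 0.226 tilt [-1.0e-04 -1.9e-03 -1.0e+00]
[-0.01, 0.0, 0.01, -0.0, 0.04, 0.2]
[-0.01, 0.0, 0.01, -0.0, 0.04, 0.2]
```

Request:
apply_moves(increments=[[0,0,0,0,0,0.2,1],[0,0,0,0,0,0.12,1],[0,0,0,0,0,0.05,1],[0,0,0,0,0,0,1]])

```text
time_s: 16.7
tcp_pos: [0.448, -0.3282, 0.0171]
ee_rot: [0.0, 0.9, 0.436, 0.0]
force: [0.9, 0.1, -1.1]
gripper_width: 0.222
grasp_force: 40.0
```

Request:
apply_moves(increments=[[0,0,0,0,0,0.05,1],[0,0,0,0,0,0,1],[0,0,0,0,0,0,0.7],[0,0,0,0,0,0,0.4],[0,0,0,0,0,0,0.2]])

```text
time_s: 17.32
tcp_pos: [0.4482, -0.3284, 0.0154]
ee_rot: [0.0, 0.9, 0.436, 0.0]
force: [0.1, -0.3, -0.6]
gripper_width: 0.497
grasp_force: 0.0
```

Request:
apply_moves(increments=[[0,0,0,0,0,0,0],[0,0,0,0,0,0,0],[0,0,0,0,0,-0.4,0],[0,0,0,0,0,-1,0],[0,0,0,0,0,-1,0]])

```text
time_s: 17.95
tcp_pos: [0.4479, -0.3281, 0.1129]
ee_rot: [-0.0, 0.9, 0.436, 0.0]
force: [0.5, -0.0, -0.4]
gripper_width: 1.002
grasp_force: 0.0
```

Request:
apply_moves(increments=[[0,0,0,-0.5,0,-1,0],[0,0,0,-0.5,0,-1,0],[0,0,0,0,0,0,0]])

```text
time_s: 18.32
tcp_pos: [0.4248, -0.3625, 0.1968]
ee_rot: [0.005, 0.9, 0.435, 0.002]
force: [0.6, 0.3, 0.6]
gripper_width: 0.999
grasp_force: 0.0
```

```bash
python3 - <<'E'
from bench import viewer,env; import cv2,numpy as np
c=viewer.capture("wrist"); t=viewer.capture("top"); print(env.get_state()["tcp_pos"],env.get_state()["time_s"])
im=np.zeros((600,800,3),np.uint8); im[:300]=cv2.resize(t["frame"][160:250,140:380],(800,300),interpolation=3); im[300:,:400]=cv2.resize(c["frame"],(400,300)); cv2.imwrite("pics/w6.png",im[:,:,::-1])
E
```

```text
[ 0.42327    -0.35968948  0.19205772] 18.425
```

View pics/w6.png

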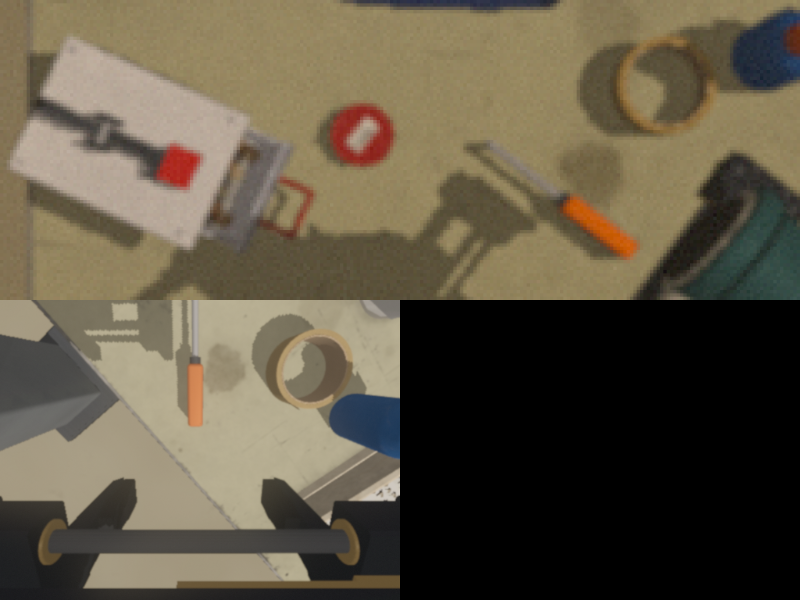

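The final views show the hook standing on the bench well clear of everything, the tray out, the lever still down, and the bystanders where they stood. I'll hand the job in.

```bash
python3 -c "
from bench import env; print(env.close_job())"
```

```text
the job is handed in; nothing more can be done
None
```

The job is handed in at about 18 s of the 67 s allowed, with no verdict returned: the lever is latched down, the tray was drawn to its stop with the hook, the hook is on the bench clear of the tray, and the bystanders look unmoved in the last pictures.

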